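# Bolt down the sample case, try its lid, free the latch and hold it open

## Robot

A 7-joint arm with a two-finger parallel gripper is mounted at the origin on a cart in front of the work surface, level with it; the furniture and walls round the work are solid. World frame = base frame: x ahead of the robot, y to its left, z up, the work surface at z = 0. Lengths are in m, angles in degrees, forces in N, time in s.
With the tool pointing down it reaches from about 0.4 to 0.85 m from the base axis. Payload 6.9 kg.
Tool frame: the origin (TCP) lies midway between the tips of the shut fingers; the grasp point (between the pads) lies 19 mm behind it; z points along the fingers, y is the line along which they close (so a half turn about z gives the same grasp; the last joint's range is limited). The gripper opens to 85 mm and grips with 20 to 120 N. Pads are 22 mm wide; open, the fingers measure 114 mm over their backs; the gripper's body (76 mm by 85 mm) begins 54 mm behind the grasp point. The pads swing forward as they close: fully open they stand 13 mm farther back than shut.
Start: joints at [-69.643, 29.078, -13.613, 85.955, 7.202, 65.827, -8.869], TCP at [0.155, 0.606, 0.231] pointing down, gripper open.
Joint ranges: [-176.47, 176.47], [-13.61, 117.27], [-81.72, 77.17], [0.22, 143.17], [-87.28, 267.28], [10, 112.55], [-165.47, 165.47]. Speed limits (degrees/s): [136.94, 136.94, 180, 180, 180, 180, 180].

## Interface

Orientations are given as [roll, pitch, yaw] about the fixed x, y, z axes, in that order (R = Rz(yaw) Ry(pitch) Rx(roll)).
In Python, from cell import status, imaging, hand_in gives the robot as it stands. The module is installed in compiled form; this text tells all that it offers.
- The arm moves only by the tool jog_arm, never from a script. Its argument "plan" is a list of rows, each an object with "travel": the shift along the tool's x, y, z in mm, a list of three; "delta_rot": the turn, a rotation vector about the tool's x, y, z in degrees, a list of three; "fingers": the opening, from 0 (shut) to 1 (fully open). In form: [{"travel": [dx, dy, dz], "delta_rot": [wx, wy, wz], "fingers": fingers}, ...]. A call has 1 to 10 rows; each row is the pose to reach, as a shift and turn from the pose commanded when the call began, along the tool's axes at that moment; what a row does not reach only later rows make up. A row lasts 1/10 s, in which the tool goes at most 50 mm and 8.59 degrees, less where a joint would pass 70% of its speed; a pose out of reach is approached as far as the arm can. A call with a gripper value outside its range is refused whole. The fingers move at their own pace and stop on an object; the grip force is fixed at half the most. Time passes only in rows, so rows that repeat a pose let the fingers close. It gives the time, the measured TCP pose, the force, the opening and the grip force at its end, in the units of the state.
- status.get_obs(): the state, without advancing time (a new reading comes with each control period).
- imaging.get_image(name): name is "side" or "top"; returns the picture (384x512x3 uint8, blue, green, red); there is no depth.
- imaging.get_calibration(name): a dict with "fx", "fy", "cx", "cy" (pixels), "T" (4x4, takes a point from camera to world coordinates). Camera axes: x right, y down, z forward; pixel columns grow to the right and rows downward; lengths in m; the calibration is good to about 2 mm. A picture is of the moment at which its call begins. get_calibration takes no time and is no camera call.
- hand_in(): hands the job in; it is judged then, once.
The state is a dict: "t": time; "joint_pos": joint angles; "qvel": joint speeds; "effort": joint torques, N m; "tool_pos": TCP position; "tool_rot": TCP orientation; "ft_force": force on the tool from outside, world axes, zero at the start; "ft_torque": the same for the moment, N m; "gripper_width": finger opening in m; "finger_force": force on a finger pad.
Only numpy, scipy, OpenCV 4.12 (cv2) and the standard library are available. Lean on these libraries where they do the work, as an engineer would, in place of code of your own. Each camera call takes 0.05 s, during which the arm holds its last target. There are 200 camera calls.

## Task

A colleague needs the vials in the aluminium sample case, so open it for her: first slide the bolt on the docking plate fully home through the case's staple into its keeper, so that the case cannot lift. Then try the lid with an upward tug on its bow handle just as the handle stands, before turning it; if the latch is caught, turn the handle anticlockwise (seen from above) to its stop to release it. Swing the lid up to at least 45 degrees and finish holding it there by the handle - it has no stay and would drop shut - without lifting or tilting the case or disturbing the other things.

Things in the scene. Friction and masses are not known exactly. Their poses are not given: they have to be found in the camera images.
- dock: dark steel docking plate fixed to the table, 262 x 256 x 8 mm, with low aluminium fences round the case. Origin: table level, under the centre of the case; x points from the front (bolt side, facing the robot) to the back (hinge side), y to the left along the bolt's travel, z up. The case's front wall stands at x = -85 mm. The three steel guides of the bolt reach 38 mm above the table
- bolt (a joint): travel of the 10 mm steel bolt along its guides (m): 0 fully withdrawn, 0.050 fully home in the keeper; grows as the bolt moves along the plate's +y. Moves with about 2 N and stays where it is left
- bolt_knob (a point): centre of the bolt's upright black knob, a cylinder 14 mm across and 31 mm tall, 65 mm above the table, 45 mm in front of the case's front wall; it moves with the bolt
- sample_case: aluminium sample case, 170 mm deep (x), 206 mm wide (y), 75 mm high without its lid, about 1.3 kg; it only stands on the docking plate, with about 2 mm of play, its rear flange hooked under a lip, its front held down by nothing until the bolt runs through its staple. Origin: centre of its underside, 8 mm above the table; axes as the plate's
- lid_hinge (a point): middle of the lid's hinge line, on the far top edge of the case, 83 mm above the table; its y axis runs along the hinge
- lid (a joint): angle of the hinged lid (rad): 0 shut, grows as the front edge rises, stops at 1.25. Lid and handle weigh 0.39 kg; it has no stay and falls shut when let go. Pulled straight up at the handle a free lid follows with under 10 N; a caught one stops after about 2 mm (0.02 rad) of play
- handle: stiff bow handle of the lid's latch (turns with 0.12 N m, stays put). Origin: on its spindle at the lid's top face, 99 mm above the table, 125 mm in front of the hinge line, mid-width; z: the spindle, up when shut. Clockwise stop: its x parallel to the case's x (caught); anticlockwise stop, 90 degrees on: bar parallel to the hinge (surely released). It was left somewhere between
- bar (a point): centre of the handle's round black grip bar, 10 mm across, 66 mm between its two legs, along the handle's x axis; 40 mm above the lid with nothing under it for 32 mm, 139 mm above the table with the lid shut; axes as the handle's
- bar_end (a point): end of the grip bar's straight part, 33 mm from its centre along the handle's +x; shows how the handle was turned
- strike: steel strike rail inside the case's front wall, hidden under the lid. The handle's tongue points along its -x and may still lie under this rail (caught); the rail's setting differs from case to case, so the handle's angle does not tell
- pin_tin: round tin with a green lid, 67 mm across, 25 mm tall, right of the case; leave alone. Origin: centre of its underside
- glue_stick: yellow glue stick with a green cap, 26 mm across, 84 mm tall, standing left of the case; leave alone. Origin: centre of its underside

How it is judged (in metres and radians):
On the way, in this order (a step that is already met when the one before it is completed fails the run):
1. the bolt is slid fully home into its keeper, the lid still shut (value of joint bolt above 0.045 m and value of joint lid below 0.03 rad), for 0.2 s.
2. the lid is tugged with the handle as it stood: the tongue pulls on the strike with over 4 N, or the lid comes up (((contact force between handle and strike above 4 N and distance of bar_end from where it was at the start of the episode below 0.012 m) or (value of joint lid above 0.035 rad and distance of bar_end from where it was at the start of the episode below 0.016 m))).
3. the lid is swung open to at least 45 degrees (value of joint lid above 0.785 rad), for 0.2 s.
At the end, for the whole second after the job is handed in: the bolt is home (over 45 of its 50 mm), the case sits in its dock (within 10 mm, tilted under 0.05 rad), the lid stands still, open at least 44 degrees (0.77 rad), and the fingers hold its bow handle (value of joint bolt above 0.045 m and value of joint lid above 0.77 rad and contact force between the fingers and handle above 1 N and velocity of joint lid between -0.1 and 0.1 rad/s and angle between sample_case's own z axis and vertical below 0.05 rad and horizontal distance between sample_case and dock below 0.01 m); the arm keeps its last pose, push and grip.
It fails at once if the case is lifted or tilted on its dock (over 0.06 rad or 12 mm) (angle between sample_case's own z axis and vertical above 0.06 rad or z of sample_case in the frame of dock above 0.02 m or horizontal distance between sample_case and dock above 0.015 m).
It fails at once if a bystander (tin, glue stick) is moved over 20 mm (distance of any of pin_tin, glue_stick from where it was at the start of the episode above 0.02 m).
It also fails if it takes over 51 s, if anything falls off the work surface, if the arm or the gripper's body presses on something with over 40 N, if the wrist force passes 120 N, or if a joint passes its speed limit or range.

## Working session

There is one attempt and no reset: what is moved stays moved. The work goes in short steps, Python scripts to look and compute and a tool call to move; the robot and the scene stay as the last step left them, time stands still between calls to the robot, and variables do not carry over. Pictures are saved under pics/ and viewed, at most 10 in all, crops included, and the job is handed in when it is done.

Besides the shell and the picture viewer there is one more tool, called after "Call:" as a command line: name --argument value ..., lists and objects as JSON in quotes. jog_arm: Moves the arm, as the interface text tells. Its arguments: {"type":"object","properties":{"plan":{"type":"array"}},"required":["plan"]}

```bash
mkdir -p pics
python3 - <<'E'
from cell import status, imaging
import cv2, numpy as np
np.set_printoptions(precision=4,suppress=True)
for n in("top","side"):
    cv2.imwrite(f"pics/{n}0.png",imaging.get_image(n)); c=imaging.get_calibration(n); print(n,{k:c[k] for k in("fx","fy","cx","cy")});print(np.array(c["T"]))
print(status.get_obs())
E
```

```text
top {'fx': 442.44908009582787, 'fy': 442.44908009582787, 'cx': 258.01532034563536, 'cy': 192.05962795320323}
[[-0.0231 -0.9988  0.043   0.4395]
 [-0.9996  0.0237  0.0145 -0.228 ]
 [-0.0155 -0.0426 -0.999   1.6057]
 [ 0.      0.      0.      1.    ]]
side {'fx': 359.3253596375277, 'fy': 359.3253596375277, 'cx': 257.1850121319057, 'cy': 191.51914157404576}
[[-0.9776 -0.1277  0.1675  0.3405]
 [-0.2094  0.5039 -0.838   0.6745]
 [ 0.0226 -0.8543 -0.5193  0.6498]
 [ 0.      0.      0.      1.    ]]
{'t': 0.1, 'joint_pos': array([-69.6436,  29.1182, -13.6114,  86.0027,   7.2026,  65.8261,
        -8.8719]), 'qvel': array([-0.1289, -0.1608, -0.0267, -0.1703, -0.0322,  0.0625, -0.0395]), 'effort': array([ -0.0052, -62.1834,  -2.1946, -25.0203,   0.0127,   0.0078,
         0.0001]), 'tool_pos': array([0.1544, 0.6052, 0.2305]), 'tool_rot': array([-179.9119,    0.0014,  165.6883]), 'ft_force': array([-0.5135, -0.4242, -0.2625]), 'ft_torque': array([ 0.0205, -0.0304, -0.0233]), 'finger_force': 0.0, 'gripper_width': 0.08530179643605741}
```

View pics/top0.png

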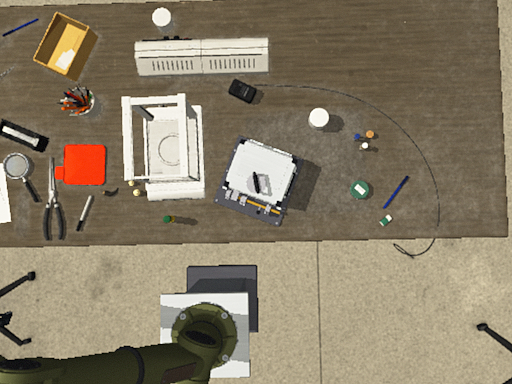

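View pics/side0.png

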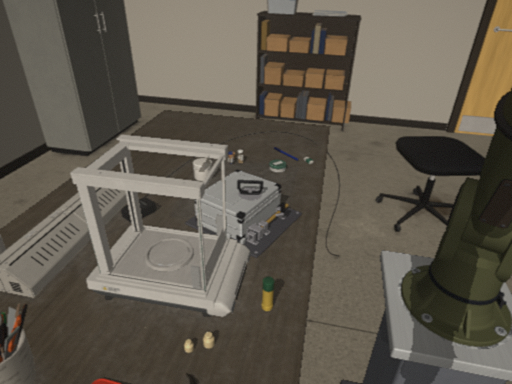

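The top view shows the case near (262,172), turned about 15°, with the bow handle at (257,183) and the bolt row near (258,207). In the side view the handle is near (251,188). I'll enlarge both crops next.

Run:
```python
import cv2
a=cv2.imread("pics/top0.png")[130:230,205:320]; b=cv2.imread("pics/side0.png")[160:260,185:305]
cv2.imwrite("pics/topc.png",cv2.resize(a,None,fx=6,fy=6,interpolation=cv2.INTER_CUBIC)[:600])
cv2.imwrite("pics/sidec.png",cv2.resize(b,None,fx=6,fy=6,interpolation=cv2.INTER_CUBIC)[:600])
```

```text
(no output)
```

View pics/topc.png

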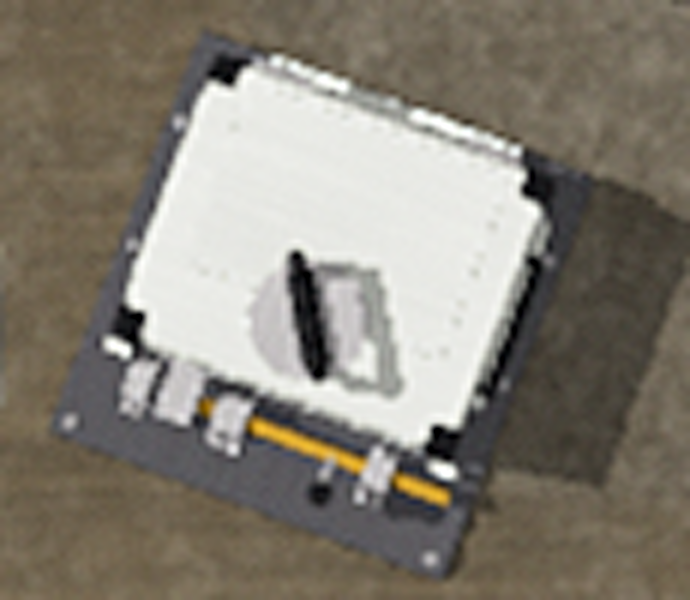

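View pics/sidec.png

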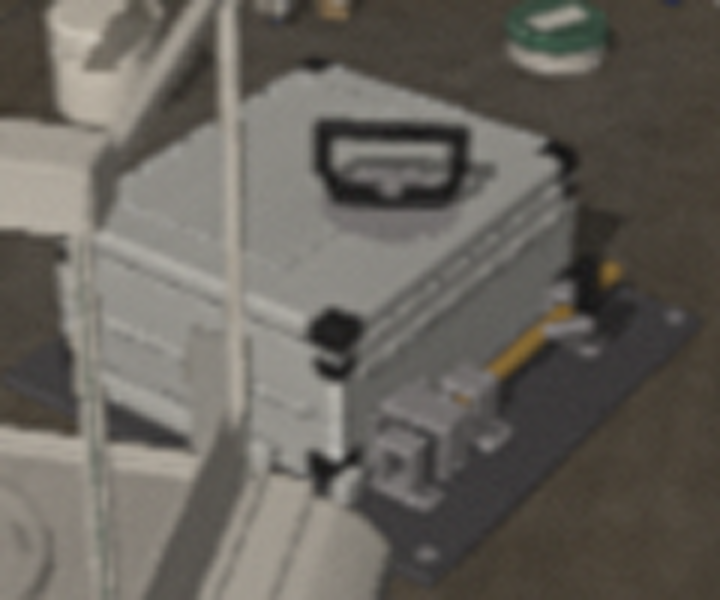

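The crops show the black bar from (296,255) to (320,378) in the top crop, the knob top at (320,491) and the plate corners at (205,35), (60,430) and (445,575). In the side crop the bar runs from (320,127) to (465,130).

```bash
cat > h.py <<'E'
import numpy as np
from cell import status, imaging
np.set_printoptions(precision=4,suppress=True)
def ray(cam,u,v):
    c=imaging.get_calibration(cam);T=np.array(c["T"]);d=T[:3,:3]@np.array([(u-c["cx"])/c["fx"],(v-c["cy"])/c["fy"],1]);return T[:3,3],d
def at(cam,u,v,z):
    o,d=ray(cam,u,v);return o+d*(z-o[2])/d[2]
def proj(cam,p):
    c=imaging.get_calibration(cam);T=np.array(c["T"]);q=T[:3,:3].T@(np.array(p)-T[:3,3]);return np.array([c["fx"]*q[0]/q[2]+c["cx"],c["fy"]*q[1]/q[2]+c["cy"]])
def tc(u,v,z): return at("top",205+(u+.5)/6-.5,130+(v+.5)/6-.5,z)
def sc(u,v,z): return at("side",185+(u+.5)/6-.5,160+(v+.5)/6-.5,z)
E
python3 - <<'E'
from h import *
BL,FL,FR=[tc(*p,.008) for p in((205,35),(60,430),(445,575))]
print("corners",BL,FL,FR,np.linalg.norm(BL-FL),np.linalg.norm(FL-FR))
ex=(BL-FL);print("yaw x",np.degrees(np.arctan2(ex[1],ex[0])),"yaw from y",np.degrees(np.arctan2(*(FL-FR)[[1,0]]))-90)
print("plate centre",(BL+FR)/2)
b1,b2=tc(296,255,.142),tc(320,378,.142);print("bar top",b1,b2,(b1+b2)/2,np.linalg.norm(b1-b2),np.degrees(np.arctan2(*(b1-b2)[[1,0]])))
s1,s2=sc(320,127,.142),sc(465,130,.142);print("bar side",s1,s2,(s1+s2)/2,np.linalg.norm(s1-s2),np.degrees(np.arctan2(*(s1-s2)[[1,0]])))
print("knob top",tc(320,491,.0805),"side",sc(585,265,.0805))
print("lid corners z.09",tc(228,68,.099),tc(128,325,.099),tc(443,442,.099),tc(538,185,.099))
for p in((122,97),(187,95),(205,110),(204,198),(148,200)):print("frame",p,at("top",*p,.02),at("top",*p,.3))
print("stick",at("top",168,218,.08),"tin",at("top",360,190,.025), "cup",at("top",318,118,.08))
E
```

```text
corners [ 0.7161 -0.1395  0.008 ] [ 0.4788 -0.047   0.008 ] [ 0.3863 -0.2767  0.008 ] 0.2547480246876567 0.2476038176750206
yaw x -21.300546522314225 yaw from y -21.91677001354779
plate centre [ 0.5512 -0.2081  0.008 ]
bar top [ 0.5692 -0.1947  0.142 ] [ 0.5008 -0.2064  0.142 ] [ 0.535  -0.2005  0.142 ] 0.06937758010260846 9.709683629429472
bar side [ 0.5701 -0.1892  0.142 ] [ 0.5025 -0.2036  0.142 ] [ 0.5363 -0.1964  0.142 ] 0.06903225862668515 11.974828364253677
knob top [ 0.4385 -0.204   0.0805] side [ 0.4398 -0.1952  0.0805]
lid corners z.09 [ 0.681  -0.1573  0.099 ] [ 0.5354 -0.0972  0.099 ] [ 0.4646 -0.2747  0.099 ] [ 0.6096 -0.3323  0.099 ]
frame (122, 97) [0.8656 0.2818 0.02  ] [0.7904 0.1918 0.3   ]
frame (187, 95) [0.8665 0.0447 0.02  ] [ 0.7911 -0.0035  0.3   ]
frame (205, 110) [ 0.8098 -0.0198  0.02  ] [ 0.7444 -0.0566  0.3   ]
frame (204, 198) [ 0.491  -0.0105  0.02  ] [ 0.4819 -0.0489  0.3   ]
frame (148, 200) [0.4886 0.1915 0.02  ] [0.4799 0.1175 0.3   ]
stick [0.4229 0.1071 0.08  ] tin [ 0.5063 -0.5687  0.025 ] cup [ 0.7574 -0.4199  0.08  ]
```

```bash
cat >> h.py <<'E'
from scipy.spatial.transform import Rotation as R
def rot(rpy): return R.from_euler("xyz",rpy,degrees=True)
def seq(*wps):
    "each wp (pos, rpy): travel and delta_rot from previous (first from measured), "
    o=status.get_obs();p,r=np.array(o["tool_pos"]),rot(o["tool_rot"])
    for q,e in wps:
        e=rot(e);print("travel",np.round(r.inv().apply(np.array(q)-p)*1000,1),"rot",np.round((r.inv()*e).as_rotvec(degrees=True),1));p,r=np.array(q),e
E
python3 - <<'E'
from h import *
a=[180,0,158.2]
seq(([.38,.22,.40],a),([.41,-.03,.40],a),([.422,-.242,.20],a),([.422,-.242,.046],a))
E
```

```text
travel [-313.8 -317.7 -169. ] rot [-0.1  0.   7.5]
travel [-120.7 -221.    -0. ] rot [0. 0. 0.]
travel [ -89.9 -192.4  200. ] rot [0. 0. 0.]
travel [  0.  -0. 154.] rot [0. 0. 0.]
```

Call:
jog_arm --plan '[{"travel": [-314,-318,-169],"delta_rot": [0,0,7.5],"fingers": 0},{"travel": [-314,-318,-169],"delta_rot": [0,0,7.5],"fingers": 0},{"travel": [-314,-318,-169],"delta_rot": [0,0,7.5],"fingers": 0},{"travel": [-314,-318,-169],"delta_rot": [0,0,7.5],"fingers": 0},{"travel": [-314,-318,-169],"delta_rot": [0,0,7.5],"fingers": 0},{"travel": [-314,-318,-169],"delta_rot": [0,0,7.5],"fingers": 0},{"travel": [-314,-318,-169],"delta_rot": [0,0,7.5],"fingers": 0},{"travel": [-314,-318,-169],"delta_rot": [0,0,7.5],"fingers": 0},{"travel": [-314,-318,-169],"delta_rot": [0,0,7.5],"fingers": 0},{"travel": [-314,-318,-169],"delta_rot": [0,0,7.5],"fingers": 0}]'

```text
t: 1.1
tool_pos: [0.3819, 0.216, 0.4016]
tool_rot: [180.0, 0.1, 157.9]
ft_force: [0.7, 0.4, -0.2]
gripper_width: -0.0
finger_force: 0.0
```

Call:
jog_arm --plan '[{"travel": [-121,-221,0],"delta_rot": [0,0,0],"fingers": 0},{"travel": [-121,-221,0],"delta_rot": [0,0,0],"fingers": 0},{"travel": [-121,-221,0],"delta_rot": [0,0,0],"fingers": 0},{"travel": [-121,-221,0],"delta_rot": [0,0,0],"fingers": 0},{"travel": [-121,-221,0],"delta_rot": [0,0,0],"fingers": 0},{"travel": [-121,-221,0],"delta_rot": [0,0,0],"fingers": 0},{"travel": [-121,-221,0],"delta_rot": [0,0,0],"fingers": 0},{"travel": [-121,-221,0],"delta_rot": [0,0,0],"fingers": 0}]'

```text
t: 1.9
tool_pos: [0.4103, -0.0291, 0.4]
tool_rot: [180.0, -0.0, 158.3]
ft_force: [-0.2, 0.1, -0.6]
gripper_width: -0.0
finger_force: 0.0
```

Call:
jog_arm --plan '[{"travel": [-90,-192,200],"delta_rot": [0,0,0],"fingers": 0},{"travel": [-90,-192,200],"delta_rot": [0,0,0],"fingers": 0},{"travel": [-90,-192,200],"delta_rot": [0,0,0],"fingers": 0},{"travel": [-90,-192,200],"delta_rot": [0,0,0],"fingers": 0},{"travel": [-90,-192,200],"delta_rot": [0,0,0],"fingers": 0},{"travel": [-90,-192,200],"delta_rot": [0,0,0],"fingers": 0},{"travel": [-90,-192,200],"delta_rot": [0,0,0],"fingers": 0},{"travel": [-90,-192,200],"delta_rot": [0,0,0],"fingers": 0}]'

```text
t: 2.7
tool_pos: [0.4228, -0.2407, 0.1995]
tool_rot: [180.0, -0.1, 158.2]
ft_force: [1.0, 1.3, 0.5]
gripper_width: 0.0004
finger_force: 0.0
```

Call:
jog_arm --plan '[{"travel": [0,0,40],"delta_rot": [0,0,0],"fingers": 0},{"travel": [0,0,80],"delta_rot": [0,0,0],"fingers": 0},{"travel": [0,0,115],"delta_rot": [0,0,0],"fingers": 0},{"travel": [0,0,140],"delta_rot": [0,0,0],"fingers": 0},{"travel": [0,0,154],"delta_rot": [0,0,0],"fingers": 0},{"travel": [0,0,154],"delta_rot": [0,0,0],"fingers": 0}]'

```text
t: 3.3
tool_pos: [0.4233, -0.2394, 0.0457]
tool_rot: [179.9, -0.1, 158.4]
ft_force: [-0.8, -0.2, 1.0]
gripper_width: 0.0002
finger_force: 0.0
```

Run:
```python
import cv2
from h import *
a=imaging.get_image("top")[130:230,205:320]; b=imaging.get_image("side")[160:260,220:320]
print(status.get_obs()["ft_force"],status.get_obs()["tool_pos"])
f=lambda i:cv2.resize(i,None,fx=4,fy=4,interpolation=cv2.INTER_CUBIC)[:400,:400]
cv2.imwrite("pics/c1.png",np.hstack([f(a[:,15:]),f(b)]))
```

```text
[ 0.5989 -0.8164  0.9742] [ 0.4239 -0.2408  0.0474]
```

View pics/c1.png

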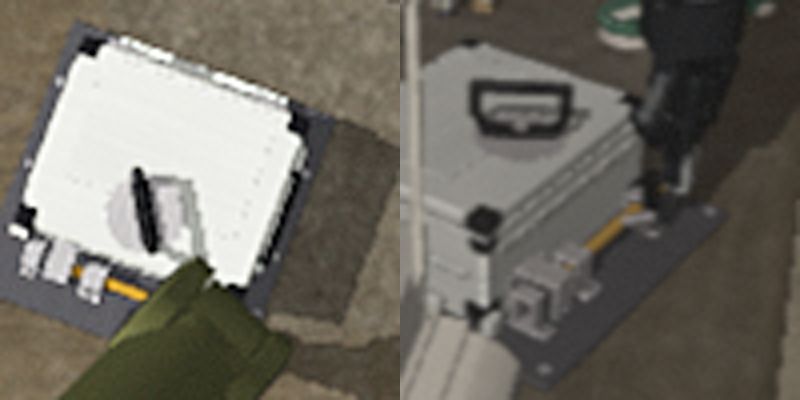

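The picture shows the closed fingers at (690,170), on the right side of the knob and clear of the case. I can now push along tool +y.

Call:
jog_arm --plan '[{"travel": [0,7,0],"delta_rot": [0,0,0],"fingers": 0},{"travel": [0,14,0],"delta_rot": [0,0,0],"fingers": 0},{"travel": [0,21,0],"delta_rot": [0,0,0],"fingers": 0},{"travel": [0,28,0],"delta_rot": [0,0,0],"fingers": 0},{"travel": [0,34,0],"delta_rot": [0,0,0],"fingers": 0},{"travel": [0,40,0],"delta_rot": [0,0,0],"fingers": 0},{"travel": [0,46,0],"delta_rot": [0,0,0],"fingers": 0},{"travel": [0,52,0],"delta_rot": [0,0,0],"fingers": 0},{"travel": [0,58,0],"delta_rot": [0,0,0],"fingers": 0},{"travel": [0,62,0],"delta_rot": [0,0,0],"fingers": 0}]'

```text
t: 4.4
tool_pos: [0.446, -0.1839, 0.0462]
tool_rot: [180.0, 0.0, 158.2]
ft_force: [0.7, -2.8, 0.9]
gripper_width: 0.0001
finger_force: 1.1
```

Call:
jog_arm --plan '[{"travel": [0,2,0],"delta_rot": [0,0,0],"fingers": 0},{"travel": [0,4,0],"delta_rot": [0,0,0],"fingers": 0},{"travel": [0,5,0],"delta_rot": [0,0,0],"fingers": 0},{"travel": [0,5,0],"delta_rot": [0,0,0],"fingers": 0}]'

```text
t: 4.8
tool_pos: [0.4473, -0.1802, 0.0463]
tool_rot: [-180.0, 0.0, 158.2]
ft_force: [0.2, -3.3, 0.2]
gripper_width: 0.0004
finger_force: 1.8
```

Call:
jog_arm --plan '[{"travel": [0,1.5,0],"delta_rot": [0,0,0],"fingers": 0},{"travel": [0,3,0],"delta_rot": [0,0,0],"fingers": 0},{"travel": [0,4,0],"delta_rot": [0,0,0],"fingers": 0},{"travel": [0,4,0],"delta_rot": [0,0,0],"fingers": 0}]'

```text
t: 5.2
tool_pos: [0.4475, -0.1799, 0.0463]
tool_rot: [-179.8, 0.0, 158.0]
ft_force: [-4.5, -13.5, -0.5]
gripper_width: 0.0002
finger_force: 7.4
```

Call:
jog_arm --plan '[{"travel": [0,1.5,0],"delta_rot": [0,0,0],"fingers": 0},{"travel": [0,3,0],"delta_rot": [0,0,0],"fingers": 0},{"travel": [0,3,0],"delta_rot": [0,0,0],"fingers": 0}]'

```text
t: 5.5
tool_pos: [0.4475, -0.1796, 0.0464]
tool_rot: [-179.6, 0.1, 157.8]
ft_force: [-7.2, -21.8, -0.9]
gripper_width: 0.0001
finger_force: 11.6
```

Call:
jog_arm --plan '[{"travel": [0,-20,0],"delta_rot": [0,0,0],"fingers": 0},{"travel": [0,-30,0],"delta_rot": [0,0,0],"fingers": 0},{"travel": [0,-30,-40],"delta_rot": [0,0,0],"fingers": 0},{"travel": [0,-30,-85],"delta_rot": [0,0,0],"fingers": 1},{"travel": [0,-30,-130],"delta_rot": [0,0,0],"fingers": 1},{"travel": [0,-30,-175],"delta_rot": [0,0,0],"fingers": 1},{"travel": [0,-30,-175],"delta_rot": [0,0,0],"fingers": 1}]'

```text
t: 6.2
tool_pos: [0.4412, -0.2018, 0.2266]
tool_rot: [179.9, 0.5, 158.2]
ft_force: [0.9, -0.0, -0.0]
gripper_width: 0.0579
finger_force: 0.0
```

Run:
```python
import cv2
from h import *
a=imaging.get_image("top")[130:230,220:320]; b=imaging.get_image("side")[160:260,220:320]
f=lambda i:cv2.resize(i,None,fx=4,fy=4,interpolation=cv2.INTER_CUBIC)[:400,:400]
cv2.imwrite("pics/c2.png",np.hstack([f(a),f(b)]))
o=status.get_obs();print(o["ft_force"],o["tool_pos"],o["tool_rot"],o["gripper_width"])
# predicted knob pixels in c2 for bolt = +d from measured start
for d in(0,.04,.045,.05):
    p=np.array([.439,-.2,.0805])+d*np.array([.371,.9285,0])
    t,s=proj("top",p),proj("side",p);print(d,(t-[220,130]+.5)*4,(s-[220,160]+.5)*4+[400,0])
```

```text
[ 0.3246  0.8511 -0.4291] [ 0.4392 -0.2002  0.222 ] [179.9194   0.0781 158.2623] 0.07197938066448645
0 [149.0377 327.1544] [652.4649 173.6164]
0.04 [105.5644 310.9178] [623.816  198.6828]
0.045 [100.135 308.89 ] [620.1209 201.9157]
0.05 [ 94.7066 306.8626] [616.3997 205.1716]
```

View pics/c2.png

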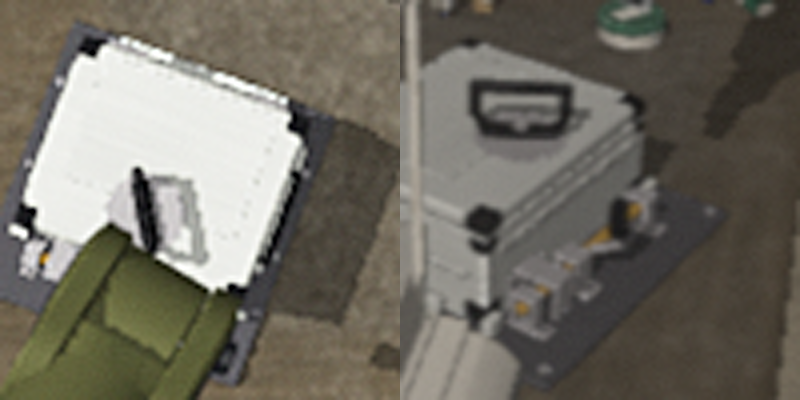

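The bolt's yellow tip now shows in the keeper at (525,310), and the knob is near (620,205). The push ended at a hard 22 N stop, so the bolt is home. Next is the handle.

Run:
```python
from h import *
a=[180,0,-169.3]
print(status.get_obs()["joint_pos"])
seq(([.5357,-.199,.20],a),([.5357,-.199,.119],a))
```

```text
[  3.165   18.1561  24.9486 107.9112  -9.2492  55.8082 100.4947]
travel [-89.1  36.9  22.2] rot [  0.1   0.1 -32.4]
travel [ 0. -0. 81.] rot [0. 0. 0.]
```

Call:
jog_arm --plan '[{"travel": [-89,37,22],"delta_rot": [0,0,-32.4],"fingers": 1},{"travel": [-89,37,22],"delta_rot": [0,0,-32.4],"fingers": 1},{"travel": [-89,37,22],"delta_rot": [0,0,-32.4],"fingers": 1},{"travel": [-89,37,22],"delta_rot": [0,0,-32.4],"fingers": 1},{"travel": [-89,37,22],"delta_rot": [0,0,-32.4],"fingers": 1},{"travel": [-89,37,22],"delta_rot": [0,0,-32.4],"fingers": 1}]'

```text
t: 6.9
tool_pos: [0.5345, -0.1994, 0.198]
tool_rot: [179.9, -0.1, -169.6]
ft_force: [0.2, 0.1, -0.1]
gripper_width: 0.0854
finger_force: 0.0
```

Run:
```python
import cv2
from h import *
b=imaging.get_image("side")[130:230,205:305]
cv2.imwrite("pics/c3.png",cv2.resize(b,None,fx=5,fy=5,interpolation=cv2.INTER_CUBIC))
o=status.get_obs();print(o["ft_force"],o["tool_pos"],o["tool_rot"],o["gripper_width"],o["joint_pos"])
a=[180,0,-169.3];seq(([.5357,-.199,.119],a))
```

```text
[ 0.0678  0.3219 -0.8015] [ 0.5346 -0.1996  0.1984] [ 179.9306   -0.0836 -169.6113] 0.08513595572543232 [  8.1858  26.3438  14.9695  97.3759  -7.8361  57.4114 126.3009]
travel [-1.3  0.3 79.4] rot [ 0.1 -0.1 -0.3]
```

View pics/c3.png

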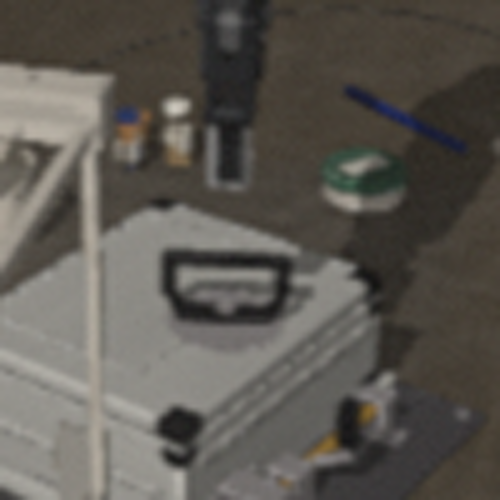

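The fingers hover at (228,160), above and in line with the bar. Joint 7 is at 126° and would run out of range on the anticlockwise turn, so I'll take the half-turn-equivalent grasp.

Call:
jog_arm --plan '[{"travel": [0,0,0],"delta_rot": [0,0,8.5],"fingers": 1},{"travel": [0,0,0],"delta_rot": [0,0,17],"fingers": 1},{"travel": [0,0,0],"delta_rot": [0,0,25.5],"fingers": 1},{"travel": [0,0,0],"delta_rot": [0,0,34],"fingers": 1},{"travel": [0,0,0],"delta_rot": [0,0,42.5],"fingers": 1},{"travel": [0,0,0],"delta_rot": [0,0,51],"fingers": 1},{"travel": [0,0,0],"delta_rot": [0,0,59.5],"fingers": 1},{"travel": [0,0,0],"delta_rot": [0,0,68],"fingers": 1},{"travel": [0,0,0],"delta_rot": [0,0,76.5],"fingers": 1},{"travel": [0,0,0],"delta_rot": [0,0,85],"fingers": 1}]'

```text
t: 7.95
tool_pos: [0.5351, -0.1995, 0.1993]
tool_rot: [180.0, -0.0, 105.1]
ft_force: [-0.1, 0.2, 0.5]
gripper_width: 0.0856
finger_force: 0.0
```

Call:
jog_arm --plan '[{"travel": [0,0,0],"delta_rot": [0,0,8.5],"fingers": 1},{"travel": [0,0,0],"delta_rot": [0,0,17],"fingers": 1},{"travel": [0,0,0],"delta_rot": [0,0,25.5],"fingers": 1},{"travel": [0,0,0],"delta_rot": [0,0,34],"fingers": 1},{"travel": [0,0,0],"delta_rot": [0,0,42.5],"fingers": 1},{"travel": [0,0,0],"delta_rot": [0,0,51],"fingers": 1},{"travel": [0,0,0],"delta_rot": [0,0,59.5],"fingers": 1},{"travel": [0,0,0],"delta_rot": [0,0,68],"fingers": 1},{"travel": [0,0,0],"delta_rot": [0,0,76.5],"fingers": 1},{"travel": [0,0,0],"delta_rot": [0,0,85],"fingers": 1}]'

```text
t: 8.95
tool_pos: [0.5353, -0.1994, 0.1993]
tool_rot: [-180.0, -0.0, 20.1]
ft_force: [0.4, 0.2, -0.1]
gripper_width: 0.0852
finger_force: 0.0
```

Call:
jog_arm --plan '[{"travel": [0,0,0],"delta_rot": [0,0,5],"fingers": 1},{"travel": [0,0,0],"delta_rot": [0,0,9.5],"fingers": 1},{"travel": [0,0,0],"delta_rot": [0,0,9.5],"fingers": 1}]'

```text
t: 9.25
tool_pos: [0.5353, -0.1994, 0.199]
tool_rot: [-180.0, 0.0, 10.9]
ft_force: [0.0, 0.6, 0.2]
gripper_width: 0.0855
finger_force: 0.0
```

Run:
```python
from h import *
o=status.get_obs();print(o["tool_pos"],o["tool_rot"],o["joint_pos"])
seq(([.5357,-.199,.119],[180,0,10.7]))
```

```text
[ 0.5353 -0.1994  0.199 ] [-179.9916    0.0108   10.9212] [-18.332   39.8904  65.421   97.6483 -38.8089  68.5118 -21.7859]
travel [ 0.5 -0.3 80. ] rot [-0.   0.   0.2]
```

Call:
jog_arm --plan '[{"travel": [0,0,30],"delta_rot": [0,0,0],"fingers": 1},{"travel": [0,0,55],"delta_rot": [0,0,0],"fingers": 1},{"travel": [0,0,72],"delta_rot": [0,0,0],"fingers": 1},{"travel": [0,0,80],"delta_rot": [0,0,0],"fingers": 0.6},{"travel": [0,0,80],"delta_rot": [0,0,0],"fingers": 0.3},{"travel": [0,0,80],"delta_rot": [0,0,0],"fingers": 0.2},{"travel": [0,0,80],"delta_rot": [0,0,0],"fingers": 0.2},{"travel": [0,0,80],"delta_rot": [0,0,0],"fingers": 0.2}]'

```text
t: 10.05
tool_pos: [0.5357, -0.2001, 0.1201]
tool_rot: [180.0, -0.1, 11.1]
ft_force: [-0.3, 0.2, -0.9]
gripper_width: 0.0177
finger_force: 0.0
```

Call:
jog_arm --plan '[{"travel": [0,0,0],"delta_rot": [0,0,0],"fingers": 0.14},{"travel": [0,0,0],"delta_rot": [0,0,0],"fingers": 0.12},{"travel": [0,0,0],"delta_rot": [0,0,0],"fingers": 0.1},{"travel": [0,0,0],"delta_rot": [0,0,0],"fingers": 0.1}]'

```text
t: 10.45
tool_pos: [0.5356, -0.2004, 0.1198]
tool_rot: [179.9, -0.0, 11.1]
ft_force: [0.4, -0.6, 4.4]
gripper_width: 0.0093
finger_force: 23.4
```

Call:
jog_arm --plan '[{"travel": [0,0,0],"delta_rot": [0,0,0],"fingers": 0},{"travel": [0,0,0],"delta_rot": [0,0,0],"fingers": 0},{"travel": [0,0,-2],"delta_rot": [0,0,0],"fingers": 0},{"travel": [0,0,-4],"delta_rot": [0,0,0],"fingers": 0},{"travel": [0,0,-5],"delta_rot": [0,0,0],"fingers": 0},{"travel": [0,0,-6],"delta_rot": [0,0,0],"fingers": 0},{"travel": [0,0,-6],"delta_rot": [0,0,0],"fingers": 0}]'

```text
t: 11.15
tool_pos: [0.5349, -0.1983, 0.1229]
tool_rot: [-179.9, 0.2, 11.1]
ft_force: [5.2, -3.5, -21.2]
gripper_width: 0.0078
finger_force: 58.0
```

The bar rose 3 mm and then held at 21 N, more than the 10 N a free lid needs, so the latch is caught. I'll ease off and turn the handle anticlockwise.

Call:
jog_arm --plan '[{"travel": [0,0,3],"delta_rot": [0,0,0],"fingers": 0},{"travel": [0,0,6],"delta_rot": [0,0,0],"fingers": 0},{"travel": [0,0,6],"delta_rot": [0,0,-7],"fingers": 0},{"travel": [0,0,6],"delta_rot": [0,0,-14],"fingers": 0},{"travel": [0,0,6],"delta_rot": [0,0,-21],"fingers": 0},{"travel": [0,0,6],"delta_rot": [0,0,-28],"fingers": 0},{"travel": [0,0,6],"delta_rot": [0,0,-35],"fingers": 0},{"travel": [0,0,6],"delta_rot": [0,0,-42],"fingers": 0},{"travel": [0,0,6],"delta_rot": [0,0,-49],"fingers": 0},{"travel": [0,0,6],"delta_rot": [0,0,-52],"fingers": 0}]'

```text
t: 12.15
tool_pos: [0.5353, -0.2, 0.1199]
tool_rot: [180.0, -0.0, 63.3]
ft_force: [0.3, -0.1, -0.5]
gripper_width: 0.0078
finger_force: 60.0
```

Run:
```python
from h import *
o=status.get_obs();[print(k,o[k]) for k in("tool_pos","tool_rot","joint_pos","ft_force","ft_torque","gripper_width","finger_force")]
```

```text
tool_pos [ 0.5353 -0.2     0.1199]
tool_rot [179.9635  -0.0373  63.327 ]
joint_pos [ -9.7483  38.1679  46.4077 103.3033 -33.9215  53.4287  24.948 ]
ft_force [ 0.338  -0.1218 -0.48  ]
ft_torque [ 0.0505 -0.0429 -0.0972]
gripper_width 0.007831863217782287
finger_force 60.01107573509216
```

Call:
jog_arm --plan '[{"travel": [0,0,0],"delta_rot": [0,0,-3],"fingers": 0},{"travel": [0,0,0],"delta_rot": [0,0,-6],"fingers": 0},{"travel": [0,0,0],"delta_rot": [0,0,-8],"fingers": 0},{"travel": [0,0,0],"delta_rot": [0,0,-8],"fingers": 0}]'

```text
t: 12.55
tool_pos: [0.5355, -0.2001, 0.1199]
tool_rot: [179.9, -0.0, 71.1]
ft_force: [0.1, 1.2, 2.7]
gripper_width: 0.0081
finger_force: 63.1
```

Run:
```python
from h import *
o=status.get_obs();[print(k,o[k]) for k in("tool_pos","tool_rot","joint_pos","ft_force","ft_torque")]
```

```text
tool_pos [ 0.5355 -0.2001  0.1199]
tool_rot [179.9412  -0.0316  71.0545]
joint_pos [ -8.6364  37.4285  44.1916 103.2757 -32.2694  52.6297  31.0318]
ft_force [0.1188 1.1617 2.71  ]
ft_torque [ 0.1973 -0.0848 -0.5431]
```

The reaction torque of −0.54 N m shows the handle is at its stop. Next I'll swing the lid along its arc (r = 137 mm, starting at 24.1°) and check the force after the first part.

Call:
jog_arm --plan '[{"travel": [0,0,0],"delta_rot": [0,0,2],"fingers": 0},{"travel": [0,1.5,-3.2],"delta_rot": [0,0,2],"fingers": 0},{"travel": [0,3,-6.4],"delta_rot": [0,0,2],"fingers": 0},{"travel": [0,6.5,-12.7],"delta_rot": [0,0,2],"fingers": 0},{"travel": [-0.5,11.6,-20.8],"delta_rot": [0,0,2],"fingers": 0},{"travel": [-0.5,11.6,-20.8],"delta_rot": [0,0,2],"fingers": 0}]'

```text
t: 13.15
tool_pos: [0.546, -0.2045, 0.1411]
tool_rot: [-180.0, 0.0, 69.1]
ft_force: [-3.1, -0.1, -1.6]
gripper_width: 0.0077
finger_force: 59.4
```

Call:
jog_arm --plan '[{"travel": [0,5.6,-7.7],"delta_rot": [0,0,0],"fingers": 0},{"travel": [0,11.8,-15],"delta_rot": [0,0,0],"fingers": 0},{"travel": [0,18.4,-21.9],"delta_rot": [0,0,0],"fingers": 0},{"travel": [-0.4,25.5,-28.3],"delta_rot": [0,0,0],"fingers": 0},{"travel": [-0.5,33.1,-34.1],"delta_rot": [0,0,0],"fingers": 0},{"travel": [-0.5,33.1,-34.1],"delta_rot": [0,0,0],"fingers": 0}]'

```text
t: 13.75
tool_pos: [0.5763, -0.2167, 0.1762]
tool_rot: [-179.9, -0.0, 69.1]
ft_force: [-10.6, 2.5, 8.0]
gripper_width: 0.0081
finger_force: 58.8
```

Call:
jog_arm --plan '[{"travel": [0,6.3,-7.9],"delta_rot": [0,0,0],"fingers": 0},{"travel": [-0.2,14.8,-12.8],"delta_rot": [0,0,0],"fingers": 0},{"travel": [-0.3,23.6,-17],"delta_rot": [0,0,0],"fingers": 0},{"travel": [-0.5,32.7,-20.7],"delta_rot": [0,0,0],"fingers": 0},{"travel": [-0.5,32.7,-20.7],"delta_rot": [0,0,0],"fingers": 0}]'

```text
t: 14.25
tool_pos: [0.6087, -0.2296, 0.1965]
tool_rot: [179.8, 0.0, 69.1]
ft_force: [-3.0, -1.2, 3.3]
gripper_width: 0.0079
finger_force: 58.6
```

Call:
jog_arm --plan '[{"travel": [0,4.6,-1.6],"delta_rot": [0,0,0],"fingers": 0},{"travel": [0,9.3,-3],"delta_rot": [0,0,0],"fingers": 0},{"travel": [-0.2,14,-4.2],"delta_rot": [0,0,0],"fingers": 0},{"travel": [-0.3,18.8,-5.3],"delta_rot": [0,0,0],"fingers": 0},{"travel": [-0.4,25.9,-6.7],"delta_rot": [0,0,0],"fingers": 0},{"travel": [-0.4,25.9,-6.7],"delta_rot": [0,0,0],"fingers": 0},{"travel": [-0.4,25.9,-6.7],"delta_rot": [0,0,0],"fingers": 0},{"travel": [-0.4,25.9,-6.7],"delta_rot": [0,0,0],"fingers": 0}]'

```text
t: 15.05
tool_pos: [0.6316, -0.2388, 0.2033]
tool_rot: [179.9, 0.0, 69.1]
ft_force: [-5.0, -0.9, 7.4]
gripper_width: 0.0079
finger_force: 58.7
```

Run:
```python
import cv2
from h import *
b=imaging.get_image("side")[110:260,180:330]
cv2.imwrite("pics/c4.png",cv2.resize(b,None,fx=4,fy=4,interpolation=cv2.INTER_CUBIC))
o=status.get_obs();[print(k,o[k]) for k in("t","tool_pos","tool_rot","joint_pos","ft_force","ft_torque","gripper_width","finger_force")]
d=o["tool_pos"]-np.array([.5355,-.2001,.1199]);dx=d[:2]@[.9285,-.3714]
print("lid est",np.degrees(np.arctan2(.056+d[2],.125-dx))-24.1, np.hypot(.056+d[2],.125-dx))
```

```text
t 15.1
tool_pos [ 0.6316 -0.2388  0.2033]
tool_rot [179.8777   0.018   69.0796]
joint_pos [ -4.7735  41.2574  46.0828  80.4697 -30.2047  70.8166  23.0483]
ft_force [-3.7616 -0.2306  7.8272]
ft_torque [-0.0431  1.154  -0.2066]
gripper_width 0.007822908794608905
finger_force 58.73060166835785
lid est 57.15182786207044 0.14104194378312615
```

View pics/c4.png

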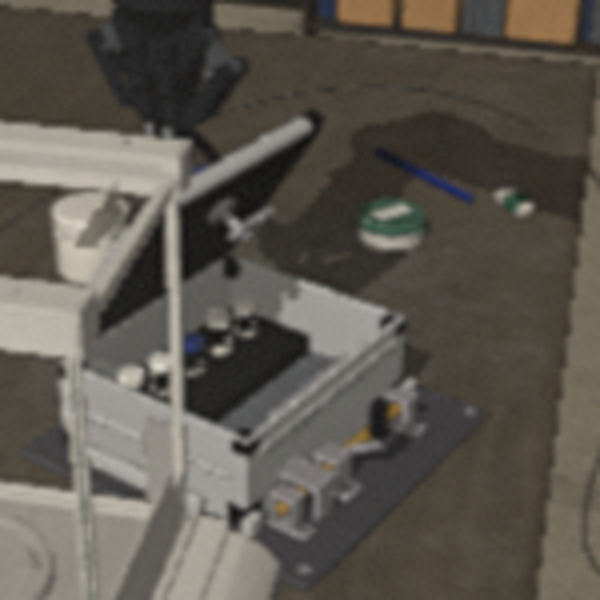

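The lid stands open at about 57°, its edge running to (318,118), and the gripper holds the handle. The bolt tip is in the keeper at (283,507), the case sits in its dock and the tin is unmoved.

```bash
python3 -c "
from cell import hand_in
print(hand_in())"
```

```text
the job is handed in; nothing more can be done
None
```

I handed the job in at about 15 s of the 51 s allowed. The bolt is home, the tug showed the latch was caught, the handle is turned to its stop, and the gripper holds the lid open at about 57°; hand-in returned no verdict.

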